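# Slide a mug on the drip tray home under the urn's tap

## Robot

A 6-joint arm with a two-finger parallel gripper is mounted at the origin on the work surface. World frame = base frame: x ahead of the robot, y to its left, z up, the work surface at z = 0. Lengths are in m, angles in rad, forces in N, time in s.
With the tool pointing down it reaches from about 0.35 to 0.975 m from the base axis. Payload 4.9 kg.
Tool frame: the origin (TCP) lies at the very end of the fingers, on their centre line; the grasp point (between the pads) lies 19 mm behind it (ctrl.tcp_to_grasp is the z of the grasp point in the tool frame, in m); z points along the fingers, y is the line along which they close (so a half turn about z gives the same grasp; the last joint's range is limited). The gripper opens to 85 mm and grips with 20 to 120 N. Pads are 22 mm wide; open, the fingers measure 114 mm over their backs; the gripper's body (76 mm by 85 mm) begins 54 mm behind the grasp point. The pads swing forward as they close: fully open they stand 13 mm farther back than shut.
Start: joints at [1.203, 0.053, 1.613, -0, 1.476, -0.119], TCP at [0.154, 0.606, 0.202] pointing down, gripper open.
Joint ranges: [-3.01, 3.01], [-1.01, 2.22], [0.06, 2.58], [-1.02, 4.17], [0.09, 2.62], [-3.14, 3.14]. Speed limits (rad/s): [2.57, 2.57, 3.14, 3.14, 3.14, 3.14].

## Interface

Orientations are given as a rotation vector (axis times angle).
In Python, from station import ctrl, eyes, job, nets gives the robot as it stands. The module is installed in compiled form; this text tells all that it offers.
- The arm moves only by the tool jog_arm, never from a script. Its argument "commands" is one flat list of numbers, 7 for each row, row after row: the shift along the tool's x, y, z each as a share of 0.06 m, from -1 to 1, then the turn, a rotation vector about the tool's x, y, z each as a share of 0.1 rad, from -1 to 1, then the finger opening in mm, from 0 to 85.4. In form: [x, y, z, ax, ay, az, grip, x, y, z, ax, ay, az, grip, ...]. A call has 1 to 20 rows; each row shifts and turns the commanded pose from where the row before left it, along the tool's axes as they then stand; what a row does not reach is not made up. A row lasts 1/8 s, in which the tool goes at most 62.5 mm and 10.7 degrees, less where a joint would pass 70% of its speed; a pose out of reach is approached as far as the arm can. A call with a number of a shift or a turn outside -1 to 1 is refused whole. A call with a gripper value outside its range is refused whole. The fingers move at their own pace and stop on an object; "newtons" is the grip in N (left out, the last holds). Time passes only in rows, so rows that do not move let the fingers close. It gives the time, the measured TCP pose, the force, the opening and the grip force at its end, in the units of the state.
- ctrl.get_obs(): the state, without advancing time (a new reading comes with each control period).
- eyes.get_image(name): name is "scene" or "top"; returns a dict with "image" (400x640x3 uint8, red, green, blue), "z_map" (400x640 float32, m along the optical axis (not along the pixel's ray), 0 where there is no reading), "K" (3x3 intrinsics, pixels), "dist_coeffs" ([k1, k2, p1, p2, k3] as OpenCV has them; the pictures are not rectified), "cam_to_world" (4x4, takes a point from camera to world coordinates). Camera axes: x right, y up, looking along -z (the intrinsics and any distortion apply to the point x, -y, -z); pixel columns grow to the right and rows downward; lengths in m; the calibration is good to about 2 mm. A picture is of the moment at which its call begins.
- job.finish_job(): hands the job in; it is judged then, once.
Trained networks look in the newest picture that a camera, given by its name, has taken for a name from the list of things; names that differ only in an ending like _2 or _b are one class to them, and where a whole thing is asked for, a point or a joint stands for the part that bears it (a point fixed in the world has none). Each returns a list of dicts, best first, with "p" (0 to 1); they miss things now and then, are a little off and sometimes report something else, mostly with a low value. They report only what shows in the picture. A call takes as long as a camera call. They do not tell look-alikes from the thing itself.
- nets.silhouettes(camera, name): "mask" (400x640 bool, what is visible of it) and "bbox" ([left, top, right, bottom] in pixels, round what is visible of it).
The state is a dict: "t": time; "q": joint angles; "dq": joint speeds; "effort": joint torques, N m; "tool_pos": TCP position; "tool_rot": TCP orientation; "contact_force": force on the tool from outside, world axes, zero at the start; "wrist_torque": the same for the moment, N m; "opening": finger opening in m; "grip_force": force on a finger pad.
Only numpy, scipy, OpenCV 4.12 (cv2) and the standard library are available. Lean on these libraries where they do the work, as an engineer would, in place of code of your own. Each camera call takes 0.05 s, during which the arm holds its last target. There are 200 camera calls.

## Task

Gently stand the handled mug upright in the middle of the pulled-out drip tray, with the mug's handle pointing the same way as the tray's own stem handle, and let go of it. Then slide the tray along the counter, without lifting it, between the guide rails and fully home against the stop, so that the mug stands upright under the spout and the tray is released. Do not bump the tap, tip the mug or shift the salt shaker, pepper grinder or tumbler.

Things in the scene. Friction and masses are not known exactly. Their poses are not given: they have to be found in the camera images.
- station: fixed guide bay with water urn. Origin on the counter below the spout; -x points out of the bay, +x to the urn, z up. Two dark steel rails, 18 high, 12 wide, along x from -50 to +80, inner faces at y = +-58 (3 play each side of the tray); from x -50 out to -87 they flare open by 23 degrees. The tray is home when its origin and axes meet these
- stop (a point): middle of the stop's face, at station x = +81, y 0, z 9: the tray's rear edge (tray x = +80) comes against it
- urn_axis (a point): foot of the upright axis of the urn, at station x = +210: a steel barrel with black lid, radius 122 at most, 395 high with the lid's handle, side grips out to y = +-146
- tap: black tap of the urn, fixed to it; origin and axes as station. Level pipe, radius 11, along x from 0 to the urn, axis 142 above the counter; round body of radius 14 below it and a small lever on top up to 210 high, leaning out to x = -17.
- spout (a point): lower end of the tap's spout, radius 10, 112 above the counter: 17 above the rim of the mug standing on the tray
- tray: loose steel drip tray 160 (x) x 110 (y), 0.4 to 0.65 kg, lying pulled out before the rails, askew. Origin on its underside below the middle of the grate, z up. Grate 10 above the counter inside a rim 18 high, 4 wide. Black stem handle along -x from x -83 to -173, 14 wide (y), from 20 to 38 above the counter; its foot at x -82 is 30 wide, 8 thick, 34 high
- tray_grip (a point): point on the stem handle where to grip it across its 14 mm width: at tray x = -135, y = 0, 29 above the counter
- mug: loose white china mug, the only vessel with a handle: outer radius 32 at the rim, 85 high, wall 4, about 0.25 kg. Origin in the middle of its underside, z up, its handle on its +y side reaching 68 from the axis, 14 to 75 up. Starts standing on the counter.
- ear (a point): middle of the outer bar (10 thick) of the mug's handle, at mug x 0, y +63, z 44
- salt: bystander: small glass salt shaker, radius 18, 95 high; origin in its underside
- grinder: bystander: pepper grinder, radius 26, 160 high; origin in its underside
- tumbler: bystander: steel tumbler without handle, radius 35, 125 high; origin in its underside
Things that resemble listed ones, but are neither listed nor needed, are in the scene too. What is shaped like the mug but pink or yellow is not meant.

How it is judged:
By the outcome, as a careful person would: the job done as asked, in the order asked, and still so for the second after the job is handed in, with the robot touching nothing.
It also fails if it takes over 61 s, if anything falls off the work surface, if the arm or the gripper's body presses on something with over 40 N, if the wrist force passes 120 N, or if a joint passes its speed limit or range.

## Working session

There is one attempt and no reset: what is moved stays moved. The work goes in short steps, Python scripts to look and compute and a tool call to move; the robot and the scene stay as the last step left them, time stands still between calls to the robot, and variables do not carry over. Pictures are saved under pics/ and viewed, at most 10 in all, crops included, and the job is handed in when it is done.

Besides the shell and the picture viewer there is one more tool, called after "Emit:" as name(argument=value, ...) on one line, values as JSON. jog_arm: Moves the arm, as the interface text tells. Shift numbers are shares of 0.06 m and turn numbers shares of 0.1 rad, none past 1 either way. Its arguments: {"type":"object","properties":{"commands":{"type":"array","items":{"type":"number"}},"newtons":{"type":"number"}},"required":["commands"]}

```bash
mkdir -p pics
cat > h.py <<'E'
import numpy as np, cv2
from station import ctrl, eyes, job, nets
def cloud(d):
    z=d['z_map']; h,w=z.shape
    u,v=np.meshgrid(np.arange(w),np.arange(h))
    n=cv2.undistortPoints(np.stack([u,v],-1).reshape(-1,1,2).astype(np.float64),d['K'],np.array(d['dist_coeffs'])).reshape(h,w,2)
    P=np.stack([n[...,0]*z,-n[...,1]*z,-z,np.ones_like(z)],-1)@np.array(d['cam_to_world']).T
    P=P[...,:3]; P[z==0]=np.nan
    return P
E
python3 - <<'E'
from h import *
o=ctrl.get_obs(); print(o['t'],o['tool_pos'],o['tool_rot'],o['opening'],ctrl.tcp_to_grasp)
for c in ['scene','top']:
    d=eyes.get_image(c); cv2.imwrite(f'pics/{c}0.png',d['image'][...,::-1]); P=cloud(d); np.savez(f'{c}0.npz',P=P,img=d['image'])
    print(c,np.round(d['cam_to_world'],3).tolist())
    for n in ['mug','tray','station','tap','salt','grinder','tumbler']:
        for r in nets.silhouettes(c,n)[:4]:
            q=P[r['mask']]; q=q[~np.isnan(q[:,0])]
            print(n,round(r['p'],2),np.round(r['bbox']).tolist(),np.round(np.median(q,0),3) if len(q) else None, np.round(np.percentile(q,98,axis=0),3) if len(q) else None)
E
```

```text
0.0 [0.15363593 0.60511496 0.20026939] [-0.38969231 -3.11682289  0.00314462] 0.08554430413678964 -0.0187
scene [[0.528, -0.544, 0.652, 1.194], [0.849, 0.325, -0.417, -0.389], [0.015, 0.774, 0.633, 0.812], [0.0, 0.0, 0.0, 1.0]]
mug 0.9 [120.0, 214.0, 153.0, 250.0] [ 0.285 -0.42   0.057] [ 0.298 -0.373  0.087]
mug 0.65 [371.0, 76.0, 522.0, 236.0] [0.599 0.467 0.225] [0.663 0.606 0.361]
mug 0.56 [170.0, 191.0, 204.0, 224.0] [ 0.257 -0.28   0.057] [ 0.269 -0.234  0.087]
mug 0.55 [186.0, 252.0, 222.0, 291.0] [ 0.521 -0.298  0.058] [ 0.542 -0.265  0.087]
station 0.72 [372.0, 77.0, 519.0, 236.0] [0.599 0.467 0.228] [0.663 0.601 0.361]
station 0.6 [414.0, 154.0, 446.0, 188.0] [0.569 0.345 0.153] [0.579 0.436 0.211]
tap 0.93 [412.0, 154.0, 446.0, 187.0] [0.568 0.347 0.153] [0.579 0.437 0.211]
tap 0.47 [313.0, 213.0, 399.0, 256.0] [0.581 0.138 0.012] [0.635 0.229 0.04 ]
salt 0.52 [261.0, 214.0, 273.0, 244.0] [ 0.451 -0.108  0.054] [ 0.459 -0.089  0.097]
grinder 0.72 [315.0, 213.0, 391.0, 255.0] [0.581 0.14  0.012] [0.635 0.229 0.04 ]
grinder 0.71 [299.0, 267.0, 321.0, 318.0] [ 0.746 -0.132  0.
[... 450 characters left out ...]
 -0.421  0.045] [ 0.297 -0.37   0.088]
mug 0.66 [419.0, 288.0, 457.0, 313.0] [ 0.233 -0.289  0.047] [ 0.265 -0.231  0.087]
mug 0.26 [68.0, 122.0, 266.0, 237.0] [0.534 0.509 0.353] [0.649 0.649 0.389]
station 0.77 [74.0, 122.0, 265.0, 237.0] [0.536 0.508 0.353] [0.649 0.65  0.389]
station 0.18 [189.0, 168.0, 237.0, 189.0] [0.562 0.384 0.154] [0.586 0.44  0.211]
tap 0.67 [191.0, 169.0, 233.0, 187.0] [0.561 0.381 0.154] [0.579 0.437 0.211]
tap 0.23 [421.0, 124.0, 454.0, 156.0] [ 0.715 -0.276  0.081] [ 0.74  -0.238  0.128]
grinder 0.77 [378.0, 120.0, 400.0, 146.0] [ 0.72  -0.116  0.142] [ 0.747 -0.098  0.164]
tumbler 0.56 [422.0, 125.0, 455.0, 156.0] [ 0.716 -0.277  0.08 ] [ 0.741 -0.238  0.128]
```

View pics/scene0.png

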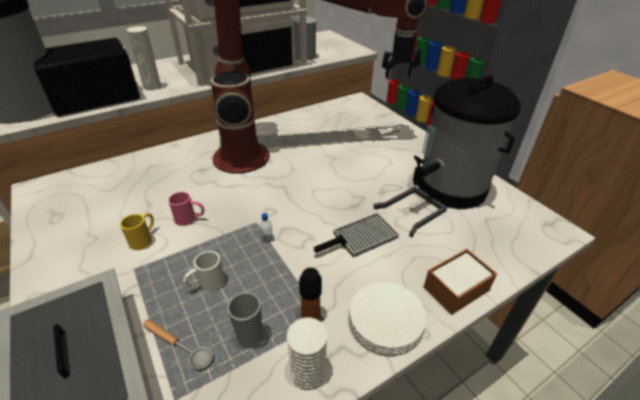

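View pics/top0.png

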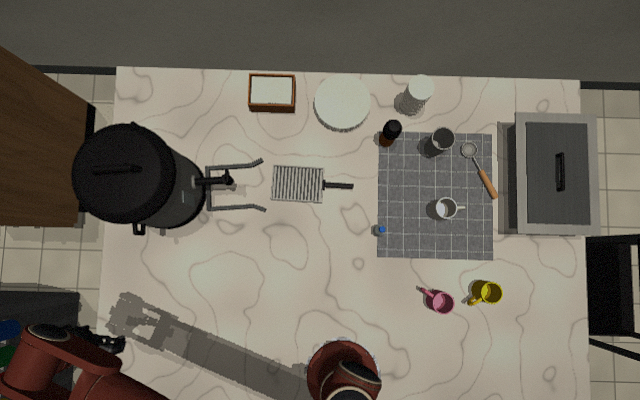

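The true mug is the white one: scene (208,271), top (445,208). The look-alikes are the pink mug (scene 183,208; top 438,300), the yellow mug (scene 138,230; top 488,293) and the handleless steel tumbler (scene 246,320; top 438,143). The tray is at top (298,184) with its stem to (352,186), and the rails are at top (205–265, 165–208). Next I measure and crop the mug.

Run:
```python
from h import *
for c in ['scene','top']:
    f=np.load(f'{c}0.npz'); P=f['P']; img=f['img']
    x,y,z=P[...,0],P[...,1],P[...,2]
    def sel(x0,x1,y0,y1,z0,z1): return (x>x0)&(x<x1)&(y>y0)&(y<y1)&(z>z0)&(z<z1)
    print(c,'table z',np.nanmedian(z[sel(.35,.45,0,.3,-.02,.02)]))
    m=sel(.28-.0+.2,.58,-.40,-.22,.02,.1); # mug
    q=P[m]; print('mug n',len(q)); 
    rim=q[q[:,2]>.078]; cc,r=cv2.minEnclosingCircle(rim[:,:2].astype(np.float32)); print('rim',cc,r,rim[:,2].max())
    A=np.c_[2*rim[:,:2],np.ones(len(rim))]; s=np.linalg.lstsq(A,(rim[:,:2]**2).sum(1),rcond=None)[0]; print('LSQ',s[:2],np.sqrt(s[2]+s[0]**2+s[1]**2))
    d=np.hypot(q[:,0]-cc[0],q[:,1]-cc[1]); e=q[d>.045]; print('ear',len(e),e.mean(0) if len(e) else '', d.max())
    m=sel(.5,.66,-.05,.25,.026,.05); q=P[m]; vx=cv2.fitLine(q[:,:2].astype(np.float32),cv2.DIST_HUBER,0,.001,.001).ravel(); print('stem n',len(q),vx,'yrange',q[:,1].min(),q[:,1].max())
    m=sel(.48,.68,-.05,.25,.007,.024); q=P[m]; rr=cv2.minAreaRect(q[:,:2].astype(np.float32)); print('tray rect',rr,cv2.boxPoints(rr).round(4).tolist())
    m=sel(.42,.72,.22,.45,.009,.03); 
    q=P[m]; print('rails',len(q))
    for lo,hi in [(.42,.56),(.56,.72)]:
        w=q[(q[:,0]>lo)&(q[:,0]<hi)]
        for a in np.arange(.22,.45,.015):
            b=w[(w[:,1]>=a)&(w[:,1]<a+.015)]
            if len(b): print(round(a,3),len(b),b[:,0].min().round(4),b[:,0].mean().round(4),b[:,0].max().round(4),b[:,1].min().round(4))
    m=sel(.5,.62,.3,.45,.1,.26); q=P[m]
    for a in np.arange(.1,.26,.02):
        b=q[(q[:,2]>=a)&(q[:,2]<a+.02)]
        if len(b): print('tap z',round(a,2),len(b),b[:,:2].min(0).round(3),b[:,:2].mean(0).round(3),b[:,:2].max(0).round(3))
img=np.load('scene0.npz')['img'][170:370,100:340]; cv2.imwrite('pics/crop1.png',cv2.resize(img,None,fx=3,fy=3,interpolation=cv2.INTER_CUBIC)[...,::-1])
```

```text
scene table z 0.0014302809540137629
mug n 944
rim (0.5102282762527466, -0.29123741388320923) 0.03251921385526657 0.08899019574099387
LSQ [ 0.51082671 -0.291977  ] 0.0293079529711484
ear 92 [ 0.51736561 -0.34758812  0.05111024] 0.06793461529621404
stem n 236 [0.06225071 0.9980605  0.5787692  0.01431273] yrange -0.02107971809789405 0.07496286376863803
tray rect ((0.584592342376709, 0.12456387281417847), (0.14127571880817413, 0.278808057308197), 10.010398864746094) [[0.49079999327659607, 0.24959999322891235], [0.5393000245094299, -0.02500000037252903], [0.6783999800682068, -0.00039999998989515007], [0.6298999786376953, 0.27410000562667847]]
rails 826
0.22 41 0.5277 0.5422 0.5585 0.2205
0.235 6 0.4908 0.4964 0.5005 0.2469
0.25 25 0.4881 0.4985 0.5076 0.25
0.265 21 0.4948 0.5041 0.51 0.2657
0.28 19 0.4999 0.5067 0.5131 0.2804
0.295 20 0.4967 0.5057 0.5103 0.2951
0.31 15 0.4986 0.5059 0.51 0.3121
0.325 21 0.4955 0.5037 0.5089 0.3259
0.34 14 0.4952 0.5013 0.5075 0.3413
0.355 18 0.492 0.5008 0.5067 0.3564
0.37 17 0.4902 0.4989 0.5056 0.3719
0.385 15 0.489 0.4977 0.5034 0.3854
0.4 16 0.4901 0
[... 2583 characters left out ...]
411
0.355 20 0.6233 0.6298 0.6354 0.3552
0.37 21 0.622 0.6288 0.6351 0.37
0.385 20 0.6212 0.6262 0.6314 0.3856
0.4 22 0.619 0.6283 0.6927 0.4002
0.415 35 0.5604 0.6098 0.6304 0.4162
0.43 54 0.5601 0.6041 0.6267 0.4302
0.445 5 0.594 0.5983 0.6042 0.4451
tap z 0.1 25 [0.518 0.438] [0.548 0.442] [0.597 0.45 ]
tap z 0.12 40 [0.523 0.331] [0.557 0.406] [0.598 0.45 ]
tap z 0.14 307 [0.502 0.33 ] [0.559 0.402] [0.598 0.45 ]
tap z 0.16 132 [0.5   0.331] [0.554 0.408] [0.595 0.449]
tap z 0.18 72 [0.501 0.327] [0.549 0.436] [0.594 0.449]
tap z 0.2 142 [0.501 0.326] [0.553 0.397] [0.596 0.449]
tap z 0.22 90 [0.501 0.43 ] [0.541 0.44 ] [0.596 0.449]
tap z 0.24 107 [0.5  0.43] [0.538 0.44 ] [0.595 0.449]
```

View pics/crop1.png

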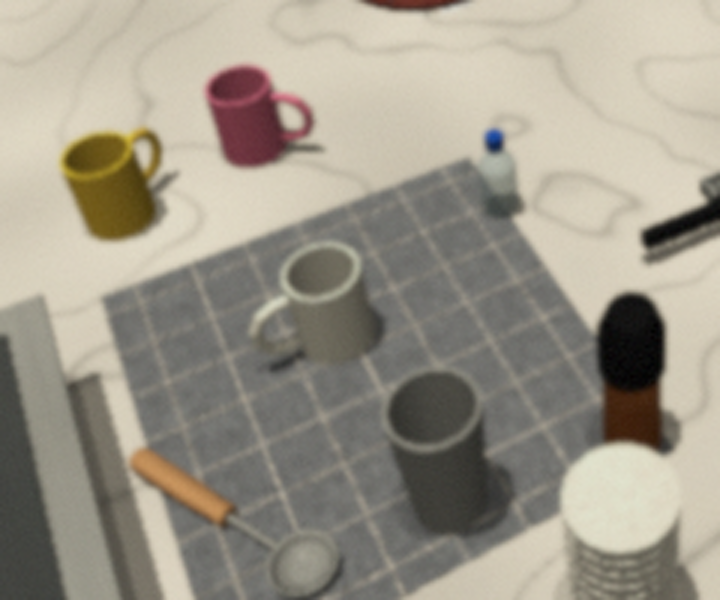

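The crop confirms the white mug (crop 320,300; its ear at 265,330 points to −y). The tumbler (430,450) and salt shaker (495,175) are well clear of it. Next I tighten the tray and station fits.

```bash
cat >> h.py <<'E'
from scipy.spatial.transform import Rotation as R
from scipy.optimize import minimize
def inside(q,rects): # union of rectangles signed distance (neg inside)
    D=[]
    for cx,cy,a,b,t in rects:
        c,s=np.cos(t),np.sin(t); u=(q[:,0]-cx)*c+(q[:,1]-cy)*s; v=-(q[:,0]-cx)*s+(q[:,1]-cy)*c
        dx,dy=abs(u)-a,abs(v)-b
        D.append(np.hypot(np.maximum(dx,0),np.maximum(dy,0))+np.minimum(np.maximum(dx,dy),0))
    return np.min(D,0)
def loc(q,p):
    c,s=np.cos(p[2]),np.sin(p[2]); d=q[:,:2]-p[:2]
    return np.c_[d@[c,s],d@[-s,c]]
TR=[(0,0,.08,.055,0),(-.128,0,.045,.007,0),(-.082,0,.004,.015,0)]
t=np.deg2rad(23); L=.037/np.cos(t)/2
RA=[(.015,s*.064,.065,.006,0) for s in(1,-1)]+[(-.0685,s*(.064+.0079),L,.006,-s*t) for s in (1,-1)]
def fit(P,model,p0,zlo,zhi,m):
    """match points standing up (occupied) to model, and the low points (table) to its outside"""
    q=P[~np.isnan(P[...,0])]; l=loc(q,p0)
    near=m(l); occ=q[near&(q[:,2]>zlo)&(q[:,2]<zhi)]; free=q[near&(q[:,2]<zlo-.002)]
    def f(p):
        a=inside(loc(occ,p),model); b=inside(loc(free,p),model)
        return np.minimum(np.maximum(a,0),.006).sum()+np.minimum(np.maximum(-b,0),.006).sum()
    r=minimize(f,p0,method='Nelder-Mead',options=dict(initial_simplex=np.array(p0)+np.array([[0,0,0],[.006,0,0],[0,.006,0],[0,0,.06]]),xatol=1e-5,fatol=1e-6))
    return r.x,r.fun/(len(occ)+len(free)),len(occ)
mt=lambda l:(l[:,0]>-.2)&(l[:,0]<.095)&(abs(l[:,1])<.085)
mr=lambda l:(l[:,0]>-.1)&(l[:,0]<.04)&(abs(l[:,1])<.1)&(abs(l[:,1])>.045)
def mugfit(P,c0,z0=0.):
    q=P[~np.isnan(P[...,0])]; q=q[np.hypot(q[:,0]-c0[0],q[:,1]-c0[1])<.085]
    rim=q[(q[:,2]>z0+.080)&(q[:,2]<z0+.093)]
    rim=rim[np.hypot(rim[:,0]-c0[0],rim[:,1]-c0[1])<.045]
    f=lambda p:np.minimum(abs(np.hypot(rim[:,0]-p[0],rim[:,1]-p[1])-.030),.006).sum()
    c=minimize(f,c0,method='Nelder-Mead',options=dict(initial_simplex=np.array(c0)+np.array([[0,0],[.008,0],[0,.008]]))).x
    d=q[:,:2]-c; r=np.hypot(*d.T); e=d[(r>.042)&(r<.072)&(q[:,2]>z0+.025)&(q[:,2]<z0+.08)]
    v=np.median(e,0); return c,np.rad2deg(np.arctan2(v[1],v[0])),len(rim),len(e)
def state():
    o=ctrl.get_obs(); M=R.from_rotvec(o['tool_rot']).as_matrix()
    print('t',round(o['t'],2),'tcp',np.round(o['tool_pos'],4),'yaw_y',round(np.degrees(np.arctan2(M[1,1],M[0,1])),2),'tilt',np.round(M[:2,2],4),'F',np.round(o['contact_force'],1),'open',round(o['opening'],4),'grip',round(o['grip_force'],1))
    return np.array(o['tool_pos']),M
def to(target):
    p,M=state(); print('shift units',np.round(M.T@(np.array(target)-p)/.06,3))
E
python3 - <<'E'
from h import *
for c in ['scene','top']:
    P=np.load(f'{c}0.npz')['P']
    print(c,'tray',fit(P,TR,[.583,.155,np.deg2rad(92)],.007,.045,mt))
    print('station',fit(P,RA,[.566,.341,np.deg2rad(95.5)],.009,.03,mr))
    print('mug',mugfit(P,[.511,-.291]))
E
```

```text
scene tray (array([0.57941968, 0.15202356, 1.54016199]), np.float64(0.0001290249144425287), 1822)
station (array([0.56437015, 0.34333214, 1.66413547]), np.float64(0.00012403061829350254), 325)
mug (array([ 0.51061711, -0.2919096 ]), np.float64(-82.9293202189485), 174, 88)
top tray (array([0.5826606 , 0.15330591, 1.53938596]), np.float64(9.115323992311713e-05), 1892)
station (array([0.56799649, 0.34392778, 1.66488427]), np.float64(1.767087696643438e-05), 346)
mug (array([ 0.51190994, -0.29020892]), np.float64(-86.88497479650758), 99, 27)
```

Emit:
jog_arm(commands=[0,0,0,0,0,0.94,85,0,0,0,0,0,0.94,85,0,0,0,0,0,0.94,85,0,0,0,0,0,0.94,85,0,0,0,0,0,0.94,85,0,0,0,0,0,0.94,85,0,0,0,0,0,0.94,85,0,0,0,0,0,0.94,85,0,0,0,0,0,0.94,85,0,0,0,0,0,0.94,85,0,0,0,0,0,0.94,85,0,0,0,0,0,0.94,85,0,0,0,0,0,0.94,85], newtons=25)

```text
t: 2.42
tool_pos: [0.1539, 0.6057, 0.2015]
tool_rot: [2.111, 2.326, 0.0]
contact_force: [-0.1, -0.7, -0.4]
opening: 0.0853
grip_force: 0.0
```

```bash
python3 -c "
from h import *
to([.42,.12,.2]); to([.5113,-.291,.2])"
```

```text
t 2.42 tcp [0.1539 0.6057 0.2015] yaw_y 5.55 tilt [0. 0.] F [-0.1 -0.7 -0.4] open 0.0853 grip 0.0
shift units [-8.487  3.631  0.025]
t 2.42 tcp [0.1539 0.6057 0.2015] yaw_y 5.55 tilt [0. 0.] F [-0.1 -0.7 -0.4] open 0.0853 grip 0.0
shift units [-15.452   4.483   0.025]
```

Emit:
jog_arm(commands=[-0.85,0.363,0,0,0,0,85,-0.85,0.363,0,0,0,0,85,-0.85,0.363,0,0,0,0,85,-0.85,0.363,0,0,0,0,85,-0.85,0.363,0,0,0,0,85,-0.85,0.363,0,0,0,0,85,-0.85,0.363,0,0,0,0,85,-0.85,0.363,0,0,0,0,85,-0.85,0.363,0,0,0,0,85,-0.85,0.363,0,0,0,0,85,-0.77,0.095,0,0,0,0,85,-0.77,0.095,0,0,0,0,85,-0.77,0.095,0,0,0,0,85,-0.77,0.095,0,0,0,0,85,-0.77,0.095,0,0,0,0,85,-0.77,0.095,0,0,0,0,85,-0.77,0.095,0,0,0,0,85,-0.77,0.095,0,0,0,0,85,-0.77,0.095,0,0,0,0,85,0,0,0,0,0,0,85])

```text
t: 4.92
tool_pos: [0.514, -0.2911, 0.2011]
tool_rot: [-2.111, -2.326, 0.001]
contact_force: [-0.0, 0.5, 0.5]
opening: 0.0849
grip_force: 0.0
```

```bash
python3 -c "
from h import *
to([.5113,-.291,.041])"
```

```text
t 4.92 tcp [ 0.514  -0.2911  0.2011] yaw_y 5.54 tilt [-0.0005 -0.    ] F [-0.   0.5  0.5] open 0.0849 grip 0.0
shift units [ 0.006 -0.044  2.669]
```

Emit:
jog_arm(commands=[0,-0.04,0.5,0,0,0,85,0,0,0.5,0,0,0,85,0,0,0.5,0,0,0,85,0,0,0.45,0,0,0,85,0,0,0.4,0,0,0,85,0,0,0.32,0,0,0,85,0,0,0,0,0,0,85,0,0,0,0,0,0,50,0,0,0,0,0,0,50,0,0,0,0,0,0,50,0,0,0,0,0,0,50,0,0,0,0,0,0,50,0,0,0,0,0,0,50], newtons=25)

```text
t: 6.55
tool_pos: [0.5124, -0.2895, 0.043]
tool_rot: [2.106, 2.328, 0.0]
contact_force: [-1.7, 0.7, 6.4]
opening: 0.0615
grip_force: 28.2
```

Run:
```python
from h import *
to([.5113,-.291,.041])
for c in ['scene','top']:
    d=eyes.get_image(c); print(c,mugfit(cloud(d),[.511,-.291])); 
    if c=='scene': cv2.imwrite('pics/grasp.png',cv2.resize(d['image'][120:340,80:340],None,fx=2.5,fy=2.5)[...,::-1])
```

```text
t 6.55 tcp [ 0.5124 -0.2895  0.043 ] yaw_y 5.72 tilt [ 0.0016 -0.0014] F [-1.7  0.7  6.4] open 0.0615 grip 28.2
shift units [-0.022 -0.021  0.033]
scene (array([ 0.51302518, -0.29186406]), np.float64(-83.71154579658615), 107, 93)
top (array([ 0.51427216, -0.29077035]), np.float64(nan), 29, 0)
  return _methods._mean(a, axis=axis, dtype=dtype,
  ret = um.true_divide(
```

View pics/grasp.png

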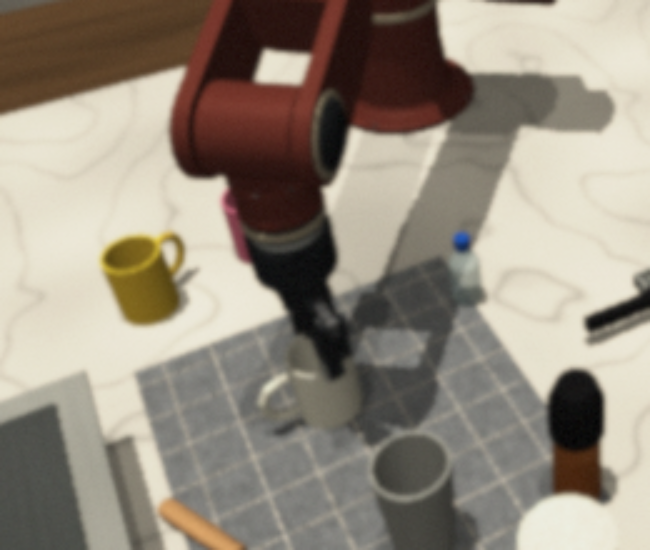

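The mug is held (opening 61.5 mm). Its ear is at crop (275,395), still pointing to −y, and nothing else has been touched. Next I lift, turn and carry it.

Emit:
jog_arm(commands=[0,0,-0.2,0,0,0,50,0,0,-0.4,0,0,0,50,0,0,-0.5,0,0,0,50,0,0,-0.5,0,0,0,50,0,0,-0.3,0,0,0,50,0,0,0,0,0,0.34,50,0,0,0,0,0,0.5,50,0,0,0,0,0,0.5,50,0,0,0,0,0,0,50], newtons=30)

```text
t: 7.78
tool_pos: [0.5108, -0.2881, 0.1532]
tool_rot: [-2.257, -2.181, 0.001]
contact_force: [0.6, 0.9, -3.1]
opening: 0.0613
grip_force: 34.2
```

Run:
```python
from h import *
to([.581,.154,.156])
for c in ['scene','top']:
    d=eyes.get_image(c); print(c,mugfit(cloud(d),[.513,-.291],.11));
```

```text
t 7.78 tcp [ 0.5108 -0.2881  0.1532] yaw_y -1.96 tilt [-0.0026  0.002 ] F [ 0.6  0.9 -3.1] open 0.0613 grip 34.2
shift units [ 7.405  0.917 -0.035]
scene (array([ 0.51126864, -0.29077264]), np.float64(-91.41222603478639), 152, 112)
top (array([ 0.51203826, -0.28905343]), np.float64(nan), 44, 0)
  return _methods._mean(a, axis=axis, dtype=dtype,
  ret = um.true_divide(
```

Emit:
jog_arm(commands=[0.2,0.02,0,0,0,0,50,0.4,0.05,0,0,0,0,50,0.6,0.08,0,0,0,0,50,0.7,0.09,0,0,0,0,50,0.7,0.09,0,0,0,0,50,0.7,0.09,0,0,0,0,50,0.7,0.09,0,0,0,0,50,0.7,0.09,0,0,0,0,50,0.7,0.09,0,0,0,0,50,0.7,0.09,0,0,0,0,50,0.6,0.08,0,0,0,0,50,0.4,0.05,0,0,0,0,50,0.2,0.05,0,0,0,0,50,0.1,0.03,0,0,0,0,50,0,0,0,0,0,0,50,0,0,0,0,0,0,50])

```text
t: 9.88
tool_pos: [0.5861, 0.1521, 0.1553]
tool_rot: [2.26, 2.182, -0.0]
contact_force: [-0.3, -0.8, -2.2]
opening: 0.0614
grip_force: 34.2
```

Run:
```python
from h import *
to([.581,.154,.055])
for c in ['scene','top']:
    d=eyes.get_image(c); P=cloud(d); print(c,mugfit(P,[.581,.153],.11),fit(P,TR,[.581,.152,1.54],.007,.045,mt) )
```

```text
t 9.88 tcp [0.5861 0.1521 0.1553] yaw_y -2.0 tilt [-0.0001 -0.0003] F [-0.3 -0.8 -2.2] open 0.0614 grip 34.2
shift units [ 0.029 -0.086  1.671]
scene (array([0.58557292, 0.14827609]), np.float64(-92.1694181854928), 149, 82) (array([0.57943664, 0.1521431 , 1.53759418]), np.float64(0.00012974079774203336), 1804)
top (array([0.58649221, 0.15027327]), np.float64(-93.88059094070381), 31, 12) (array([0.58288277, 0.15316357, 1.53823177]), np.float64(8.874139425646592e-05), 654)
```

Emit:
jog_arm(commands=[0.057,-0.085,0.2,0,0,0,50,0,0,0.4,0,0,0,50,0,0,0.4,0,0,0,50,0,0,0.3,0,0,0,50,0,0,0.2,0,0,0,50,0,0,0.1,0,0,0,50,0,0,0,0,0,0,50,0,0,0,0,0,0,50])

```text
t: 10.98
tool_pos: [0.582, 0.1566, 0.0603]
tool_rot: [2.258, 2.183, 0.002]
contact_force: [0.2, 0.0, -3.2]
opening: 0.0614
grip_force: 34.2
```

Run:
```python
from h import *
to([.581,.1555,.053])
for c in ['scene','top']:
    d=eyes.get_image(c); P=cloud(d); print(c,mugfit(P,[.581,.153],.013),fit(P,TR,[.581,.152,1.54],.007,.045,mt) )
```

```text
t 10.97 tcp [0.582  0.1566 0.0603] yaw_y -1.95 tilt [0.0018 0.0002] F [ 0.2  0.  -3.2] open 0.0614 grip 34.2
shift units [-0.02  -0.015  0.122]
scene (array([0.58114738, 0.15252397]), np.float64(-91.40418965039119), 139, 74) (array([0.57937633, 0.15219596, 1.53775071]), np.float64(0.00014617414711076883), 1433)
top (array([0.58232316, 0.15502614]), np.float64(-93.4110433987235), 25, 11) (array([0.58309916, 0.1529206 , 1.53192982]), np.float64(0.00010029274528798884), 666)
```

Centred to about a millimetre. I lower it gently until contact.

Emit:
jog_arm(commands=[-0.015,-0.01,0.05,0,0,0,50,0,0,0.025,0,0,0,50,0,0,0.025,0,0,0,50,0,0,0,0,0,0,50])

```text
t: 11.58
tool_pos: [0.5806, 0.1556, 0.0533]
tool_rot: [2.259, 2.183, 0.0]
contact_force: [-0.4, 0.5, -2.6]
opening: 0.0612
grip_force: 34.2
```

Emit:
jog_arm(commands=[0,0,0.02,0,0,0,50,0,0,0,0,0,0,50])

```text
t: 11.82
tool_pos: [0.5807, 0.1558, 0.0532]
tool_rot: [-2.259, -2.183, -0.0]
contact_force: [-3.4, -0.6, 4.9]
opening: 0.0612
grip_force: 35.0
```

Emit:
jog_arm(commands=[0,0,-0.01,0,0,0,62,0,0,0,0,0,0,64,0,0,0,0,0,0,68,0,0,0,0,0,0,75,0,0,0,0,0,0,82,0,0,0,0,0,0,85,0,0,0,0,0,0,85,0,0,0,0,0,0,85], newtons=20)

```text
t: 12.82
tool_pos: [0.5805, 0.1556, 0.0527]
tool_rot: [2.259, 2.183, 0.0]
contact_force: [0.9, -0.1, 0.3]
opening: 0.085
grip_force: 0.0
```

Run:
```python
from h import *
state()
for c in ['scene','top']:
    d=eyes.get_image(c); P=cloud(d); print(c,mugfit(P,[.581,.153],.010),fit(P,TR,[.581,.152,1.54],.007,.045,mt) )
    if c=='scene':cv2.imwrite('pics/placed.png',cv2.resize(d['image'][130:300,260:500],None,fx=3,fy=3)[...,::-1])
```

```text
t 12.82 tcp [0.5805 0.1556 0.0527] yaw_y -1.95 tilt [0.0001 0.    ] F [ 0.9 -0.1  0.3] open 0.085 grip 0.0
scene (array([0.5779684 , 0.15226114]), np.float64(-90.38973136483116), 98, 71) (array([0.57956237, 0.15222217, 1.53674692]), np.float64(0.00013527292749334116), 1422)
top (array([0.58018425, 0.15338928]), np.float64(-93.19826008854126), 24, 8) (array([0.58305272, 0.15329647, 1.53485379]), np.float64(8.820559445498994e-05), 630)
```

View pics/placed.png

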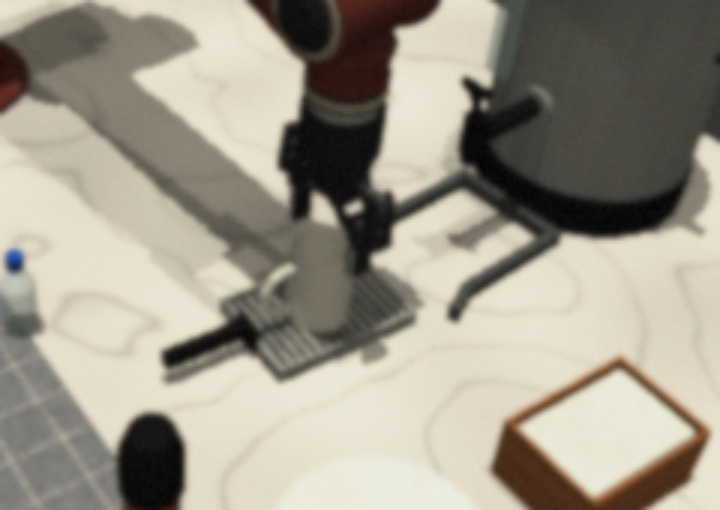

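The mug stands upright in the tray middle (crop 320,280), its ear at (275,280) over the stem side at (205,345). I rise and go to the stem.

Emit:
jog_arm(commands=[0,0,-0.1,0,0,0,85,0,0,-0.3,0,0,0,85,0,0,-0.6,0,0,0,85,0,0,-0.7,0,0,0,85,0,0,-0.3,0,0,0,85,-0.3,-0.02,0,0,0,0,60,-0.5,-0.03,0,0,0,0,60,-0.5,0,0,0,0,0,60,-0.5,0,0,0,0,0,60,-0.3,0,0,0,0,0,60,-0.2,0,0,0,0,0,60,0,0,0,0,0,0,60])

```text
t: 14.42
tool_pos: [0.5726, 0.0173, 0.1721]
tool_rot: [-2.259, -2.182, 0.001]
contact_force: [0.6, -0.6, -0.1]
opening: 0.0601
grip_force: 0.0
```

Run:
```python
from h import *
to([.5765,.0178,.011])
for c in ['scene','top']:
    d=eyes.get_image(c); P=cloud(d); print(c,mugfit(P,[.581,.153],.010))
    print(fit(P,TR,[.581,.152,1.54],.007,.045,lambda l:mt(l)&(np.hypot(*l.T)>.05)))
    print(fit(P,TR,[.581,.152,1.54],.007,.045,lambda l:mt(l)&(l[:,0]<-.07)))
```

```text
t 14.43 tcp [0.5726 0.0173 0.1721] yaw_y -2.0 tilt [-0.0009  0.0003] F [ 0.6 -0.6 -0.1] open 0.0601 grip 0.0
shift units [0.009 0.068 2.686]
scene (array([0.57818381, 0.15245811]), np.float64(-90.7387640973413), 125, 73)
(array([0.57944657, 0.15200602, 1.53799766]), np.float64(0.00015537441410474478), 1002)
(array([0.57985733, 0.15202771, 1.53596172]), np.float64(0.00020696362953385653), 358)
top (array([0.57998306, 0.15336468]), np.float64(-93.96570302815766), 95, 38)
(array([0.58297334, 0.15531446, 1.53735031]), np.float64(8.533618723247701e-05), 924)
(array([0.58254941, 0.15245347, 1.54023557]), np.float64(9.209487756427899e-05), 82)
```

Emit:
jog_arm(commands=[0,0.068,0.4,0,0,0,50,0,0,0.6,0,0,0,50,0,0,0.6,0,0,0,50,0,0,0.5,0,0,0,50,0,0,0.3,0,0,0,50,0,0,0.2,0,0,0,50,0,0,0.06,0,0,0,50,0,0,0,0,0,0,40,0,0,0,0,0,0,30,0,0,0,0,0,0,24,0,0,0,0,0,0,20,0,0,0,0,0,0,17,0,0,0,0,0,0,14,0,0,0,0,0,0,10,0,0,0,0,0,0,5,0,0,0,0,0,0,5], newtons=35)

```text
t: 16.52
tool_pos: [0.5769, 0.0177, 0.0131]
tool_rot: [-2.259, -2.183, 0.0]
contact_force: [-0.3, 0.5, 0.3]
opening: 0.0048
grip_force: 0.0
```

Run:
```python
from h import *
state()
for c in ['scene','top']:
    d=eyes.get_image(c); P=cloud(d); print(c,mugfit(P,[.581,.153],.010))
    print(fit(P,TR,[.581,.152,1.54],.007,.045,lambda l:mt(l)&(l[:,0]>-.075)))
```

```text
t 16.52 tcp [0.5769 0.0177 0.0131] yaw_y -1.95 tilt [-0.  0.] F [-0.3  0.5  0.3] open 0.0048 grip 0.0
scene (array([0.57789041, 0.15229929]), np.float64(-90.63263389721826), 126, 71)
(array([0.5795476 , 0.15543577, 1.53287006]), np.float64(5.614560030207402e-05), 1064)
top (array([0.58003579, 0.15361455]), np.float64(-93.74400961807687), 96, 37)
(array([0.5829488 , 0.15539648, 1.53304727]), np.float64(7.968669610747522e-05), 1437)
```

Run:
```python
from h import *
a=eyes.get_image('scene')['image'][150:280,270:440]; b=eyes.get_image('top')['image'][130:240,240:400]
a=cv2.resize(a,(780,300*2))[:,:]; 
a=cv2.resize(eyes.get_image('scene')['image'][160:270,290:410],(400,367)); b=cv2.resize(b,(400,275))
c=np.zeros((367,800,3),np.uint8); c[:,:400]=a; c[:275,400:]=b
cv2.imwrite('pics/stem.png',c[...,::-1])
```

```text
(no output)
```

View pics/stem.png

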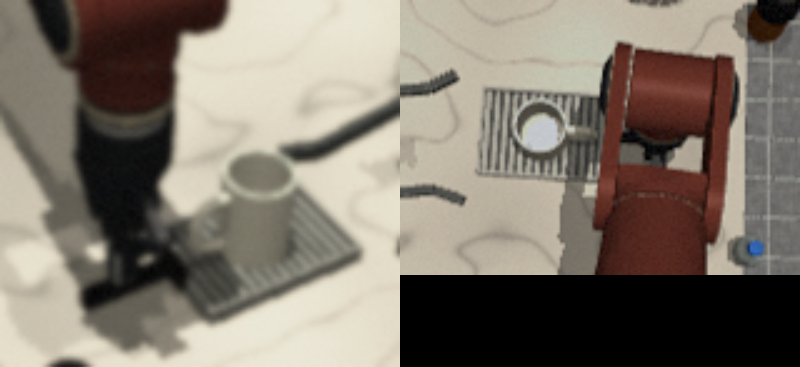

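Run:
```python
from h import *
d=eyes.get_image('scene'); P=cloud(d); np.savez('s2.npz',P=P,img=d['image'])
x,y,z=P[...,0],P[...,1],P[...,2]; g=d['image'].mean(-1)
for z0,z1 in [(.005,.016),(.016,.024),(.024,.034),(.034,.044),(.044,.06),(.06,.08)]:
  for y0 in np.arange(-.03,.075,.01):
    m=(x>.45)&(x<.72)&(y>=y0)&(y<y0+.01)&(z>z0)&(z<z1)
    if m.any(): print((z0,z1),round(y0,3),m.sum(),np.percentile(x[m],[2,50,98]).round(3),g[m].mean().round())
cv2.imwrite('pics/st2.png',cv2.resize(d['image'][190:265,300:390],None,fx=8,fy=8,interpolation=cv2.INTER_CUBIC)[...,::-1])
```

```text
(0.005, 0.016) -0.03 1 [0.562 0.562 0.562] 196.0
(0.005, 0.016) -0.02 3 [0.537 0.62  0.705] 208.0
(0.005, 0.016) -0.01 1 [0.5 0.5 0.5] 209.0
(0.005, 0.016) 0.0 1 [0.509 0.509 0.509] 107.0
(0.005, 0.016) 0.01 1 [0.578 0.578 0.578] 95.0
(0.005, 0.016) 0.02 1 [0.569 0.569 0.569] 72.0
(0.005, 0.016) 0.03 1 [0.488 0.488 0.488] 124.0
(0.005, 0.016) 0.04 2 [0.474 0.523 0.572] 101.0
(0.005, 0.016) 0.05 1 [0.612 0.612 0.612] 126.0
(0.005, 0.016) 0.06 8 [0.577 0.588 0.662] 72.0
(0.005, 0.016) 0.07 36 [0.546 0.614 0.637] 79.0
(0.016, 0.024) -0.02 1 [0.577 0.577 0.577] 78.0
(0.016, 0.024) 0.0 1 [0.579 0.579 0.579] 57.0
(0.016, 0.024) 0.01 1 [0.579 0.579 0.579] 47.0
(0.016, 0.024) 0.02 3 [0.579 0.579 0.58 ] 50.0
(0.016, 0.024) 0.03 2 [0.581 0.581 0.581] 57.0
(0.016, 0.024) 0.04 2 [0.579 0.58  0.582] 52.0
(0.016, 0.024) 0.06 8 [0.583 0.59  0.623] 30.0
(0.016, 0.024) 0.07 26 [0.57  0.614 0.632] 80.0
(0.024, 0.034) -0.03 6 [0.568 0.574 0.579] 110.0
(0.024, 0.034) -0.02 9 [0.568 0.579 0.582] 47.0
(0.024, 0.034) -0.01 9 [0.578 0.579 0.581] 28.0
(0.024, 0.034) 0.0 8 [0.578 0.581 0.583] 25.0
(0.024, 0.0
[... 416 characters left out ...]
(0.034, 0.044) -0.01 18 [0.567 0.574 0.581] 20.0
(0.034, 0.044) 0.0 17 [0.567 0.575 0.583] 21.0
(0.034, 0.044) 0.01 7 [0.576 0.58  0.582] 21.0
(0.034, 0.044) 0.02 5 [0.579 0.58  0.581] 19.0
(0.034, 0.044) 0.03 13 [0.572 0.581 0.584] 16.0
(0.034, 0.044) 0.04 15 [0.571 0.577 0.582] 28.0
(0.034, 0.044) 0.05 14 [0.569 0.578 0.583] 16.0
(0.034, 0.044) 0.06 20 [0.567 0.58  0.591] 12.0
(0.034, 0.044) 0.07 10 [0.566 0.582 0.591] 29.0
(0.044, 0.06) 0.0 19 [0.566 0.578 0.588] 53.0
(0.044, 0.06) 0.01 6 [0.588 0.591 0.592] 22.0
(0.044, 0.06) 0.02 3 [0.59 0.59 0.59] 13.0
(0.06, 0.08) 0.0 32 [0.565 0.58  0.589] 65.0
(0.06, 0.08) 0.01 11 [0.586 0.59  0.593] 20.0
(0.06, 0.08) 0.02 5 [0.589 0.591 0.592] 31.0
```

View pics/st2.png

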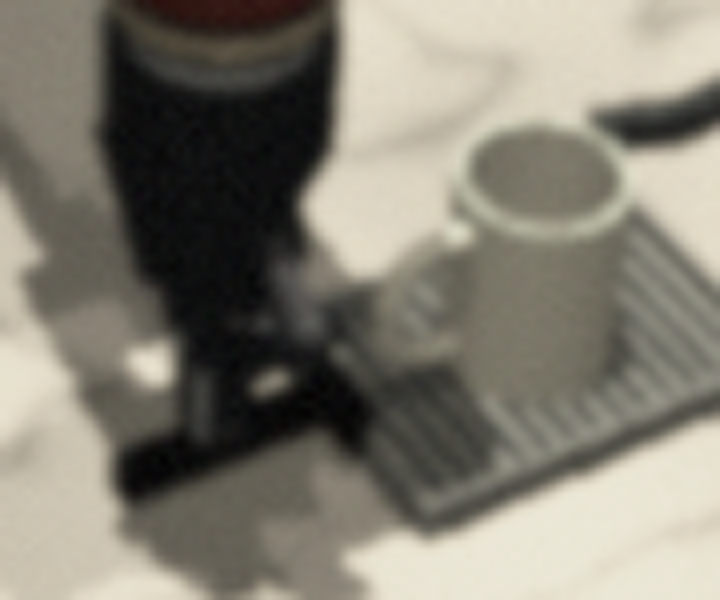

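Run:
```python
from h import *
for c in ['scene','top']:
    P=np.load(c+'0.npz')['P']; q=P[~np.isnan(P[...,0])]
    q=q[(np.hypot(q[:,0]-.154,q[:,1]-.605)<.09)&(q[:,2]>.1)]; print(c,len(q),np.percentile(q[:,2],[0,1,5,20]) if len(q) else '')
P=np.load('s2.npz')['P'];img=np.load('s2.npz')['img'];g=img.mean(-1).astype(int)
for v in range(232,252,1): print(v,[f"{P[v,u,0]*1e3:.0f},{P[v,u,1]*1e3:.0f},{P[v,u,2]*1e3:.0f},{g[v,u]}" for u in range(320,332,2)])
```

```text
scene 1891 [0.24522198 0.25501185 0.28195861 0.32470271]
top 5140 [0.24655324 0.2870736  0.31919158 0.48758263]
232 ['496,47,0,121', '567,9,81,62', '584,5,96,16', '593,5,104,14', '589,13,97,12', '593,17,98,16']
233 ['499,45,0,162', '571,6,81,73', '583,5,92,22', '592,6,99,15', '593,11,98,11', '614,3,120,14']
234 ['504,42,2,184', '571,6,77,76', '585,4,91,19', '592,5,96,17', '604,4,107,14', '612,5,113,12']
235 ['508,40,2,195', '570,7,72,78', '585,4,87,29', '591,6,91,18', '604,4,102,13', '612,5,109,15']
236 ['510,38,0,198', '573,5,72,81', '581,6,79,41', '586,10,81,31', '606,3,102,12', '615,3,110,20']
237 ['515,35,2,180', '570,7,65,72', '582,6,75,51', '588,9,79,37', '606,3,98,14', '614,4,104,24']
238 ['517,34,1,132', '571,7,62,59', '581,6,71,55', '588,9,75,39', '606,3,94,16', '612,5,98,27']
239 ['523,30,3,96', '570,7,57,55', '584,5,70,56', '588,9,72,40', '593,12,75,14', '590,20,68,20']
240 ['526,29,2,92', '574,5,57,54', '582,6,64,56', '586,10,65,39', '590,14,67,17', '589,21,63,13']
241 ['527,28,-0,92', '573,6,52,54', '583,6,61,57', '588,9,64,41', '591,13,64,15', '590,20,60,16']
242 ['533,
[... 263 characters left out ...]
3', '581,27,37,16']
245 ['573,-1,40,20', '575,4,39,7', '576,10,37,26', '580,14,38,26', '582,20,37,16', '579,28,29,15']
246 ['576,-2,39,11', '579,2,40,12', '579,9,36,15', '580,14,34,15', '579,22,29,16', '583,26,30,25']
247 ['578,-4,39,2', '581,1,38,9', '584,6,38,9', '580,14,31,17', '582,20,29,30', '579,29,21,51']
248 ['580,-5,37,8', '580,1,34,14', '582,7,32,20', '581,14,27,35', '580,21,22,58', '565,38,-0,78']
249 ['579,-4,32,8', '578,3,27,23', '580,8,26,35', '566,24,4,61', '567,30,1,82', '569,36,0,92']
250 ['578,-4,27,24', '581,1,27,43', '564,19,1,65', '567,23,1,84', '569,29,-0,94', '573,33,1,95']
251 ['580,-5,25,46', '565,11,1,75', '568,16,2,85', '571,21,2,91', '575,25,3,92', '575,32,-1,94']
```

The fingers closed on nothing. Depth shows the finger ends at about z 0.045–0.05, just above the stem top (0.038), while the reported TCP is 0.013. The start picture agrees: lowest finger point 0.245 against TCP 0.20. So the real finger ends sit about 31–35 mm above the reported TCP. I reopen and go lower, watching the force.

Emit:
jog_arm(commands=[0,0,0,0,0,0,45,0,0,0,0,0,0,45,0,0,0,0,0,0,45,0,0,0,0,0,0,45,0,0,0.15,0,0,0,45,0,0,0.15,0,0,0,45,0,0,0.1,0,0,0,45,0,0,0,0,0,0,45])

```text
t: 17.82
tool_pos: [0.5761, 0.0177, -0.012]
tool_rot: [-2.258, -2.182, 0.002]
contact_force: [0.4, 0.2, -0.6]
opening: 0.0447
grip_force: 0.0
```

Run:
```python
from h import *
p,M=state()
P=cloud(eyes.get_image('scene')); q=P[~np.isnan(P[...,0])]
for x0,x1 in [(.586,.625)]:
    w=q[(q[:,0]>x0)&(q[:,0]<x1)&(abs(q[:,1]-.0177)<.02)&(q[:,2]>.006)]; print(len(w),np.sort(w[:,2])[:12].round(3),np.median(w[:40],0))
```

```text
t 17.82 tcp [ 0.5761  0.0177 -0.012 ] yaw_y -1.95 tilt [-0.002   0.0002] F [ 0.4  0.2 -0.6] open 0.0447 grip 0.0
1263 [0.024 0.025 0.025 0.026 0.028 0.03  0.03  0.03  0.031 0.032 0.033 0.033] [0.59010593 0.02585407 0.33542792]
```

Emit:
jog_arm(commands=[0,0,0.08,0,0,0,45,0,0,0.07,0,0,0,45,0,0,0,0,0,0,35,0,0,0,0,0,0,28,0,0,0,0,0,0,23,0,0,0,0,0,0,20,0,0,0,0,0,0,18,0,0,0,0,0,0,16,0,0,0,0,0,0,14,0,0,0,0,0,0,10,0,0,0,0,0,0,5,0,0,0,0,0,0,5], newtons=35)

```text
t: 19.38
tool_pos: [0.5767, 0.0176, -0.0199]
tool_rot: [-2.259, -2.183, 0.001]
contact_force: [-2.2, 0.5, 3.0]
opening: 0.0135
grip_force: 36.3
```

Run:
```python
from h import *
state()
T=np.array([.581,.1527,1.537])
for c in ['scene','top']:
    d=eyes.get_image(c); P=cloud(d); print(c,mugfit(P,[.58,.153],.010))
    print(fit(P,TR,[.581,.152,1.54],.007,.045,lambda l:mt(l)&(l[:,0]>-.075)))
```

```text
t 19.38 tcp [ 0.5767  0.0176 -0.0199] yaw_y -1.94 tilt [-0.0005 -0.    ] F [-2.2  0.5  3. ] open 0.0135 grip 36.3
scene (array([0.57814587, 0.15221635]), np.float64(-90.49529865684997), 123, 72)
(array([0.57934181, 0.1544779 , 1.53453308]), np.float64(5.211652168481427e-05), 1096)
top (array([0.57989164, 0.15351493]), np.float64(-93.59875265014865), 98, 39)
(array([0.58299605, 0.15560257, 1.53753019]), np.float64(9.216421143012216e-05), 1430)
```

The stem is gripped (opening 13.5 mm, 36 N) and the mug is unmoved. I align the tray with the rails' axis before entering.

Emit:
jog_arm(commands=[0.01,0.015,0,0,0,-0.06,5,0.02,0.025,0,0,0,-0.12,5,0.027,0.031,0,0,0,-0.13,5,0.027,0.031,0,0,0,-0.13,5,0.03,0.035,0,0,0,-0.14,5,0.03,0.035,0,0,0,-0.14,5,0.03,0.035,0,0,0,-0.14,5,0.03,0.035,0,0,0,-0.14,5,0.027,0.031,0,0,0,-0.13,5,0.02,0.025,0,0,0,-0.1,5,0.01,0.012,0,0,0,-0.06,5,0,0,0,0,0,0,5])

```text
t: 20.98
tool_pos: [0.5954, 0.034, -0.0198]
tool_rot: [2.113, 2.324, 0.001]
contact_force: [2.0, -3.0, 0.5]
opening: 0.0134
grip_force: 36.0
```

Run:
```python
from h import *
to([.5953,.034,-.02])
for c in ['scene','top']:
    d=eyes.get_image(c); P=cloud(d); print(c,mugfit(P,[.5826,.169],.010))
    t=fit(P,TR,[.5826,.1694,1.664],.007,.045,lambda l:mt(l)&(l[:,0]>-.075)&(l[:,0]<.09)&(abs(l[:,1])<.065))[0]
    s=fit(P,RA,[.566,.3436,1.664],.009,.03,lambda l:mr(l)&(l[:,0]>-.088))[0]; print(t,s,'tray in station',loc(t[None],s),np.degrees(t[2]-s[2]))
```

```text
t 20.98 tcp [ 0.5954  0.034  -0.0198] yaw_y 5.45 tilt [0.0006 0.0003] F [ 2.  -3.   0.5] open 0.0134 grip 36.0
shift units [ 0.001 -0.001  0.003]
scene (array([0.57912973, 0.16765467]), np.float64(-82.75653956654733), 125, 68)
[0.58034756 0.17202791 1.66378877] [0.56414406 0.34444391 1.66402975] tray in station [[-1.73175701e-01 -8.14702424e-05]] -0.013806993343482602
top (array([0.58082098, 0.16902449]), np.float64(-85.66328134377585), 97, 41)
[0.58410606 0.16898771 1.66326241] [0.56787511 0.34420966 1.66795496] tray in station [[-0.17597006  0.00084315]] -0.26886321701947846
```

Emit:
jog_arm(commands=[0.05,0,0,0,0,0,5,0.1,0,0,0,0,0,5,0.14,0,0,0,0,0,5,0.16,0,0,0,0,0,5,0.16,0,0,0,0,0,5,0.16,0,0,0,0,0,5,0.16,0,0,0,0,0,5,0.16,0,0,0,0,0,5,0.16,0,0,0,0,0,5,0.12,0,0,0,0,0,5,0.08,0,0,0,0,0,5,0.04,0,0,0,0,0,5,0,0,0,0,0,0,5])

```text
t: 22.7
tool_pos: [0.5866, 0.1232, -0.0199]
tool_rot: [-2.113, -2.324, -0.001]
contact_force: [0.3, -3.6, 1.5]
opening: 0.0137
grip_force: 36.2
```

Run:
```python
from h import *
to([.5789,.2082,-.02])
for c in ['scene','top']:
    d=eyes.get_image(c); P=cloud(d); print(c,mugfit(P,[.5736,.257],.010))
    t=fit(P,TR,[.5744,.258,1.664],.007,.045,lambda l:(l[:,0]>-.078)&(l[:,0]<.09)&(abs(l[:,1])<.056))[0]
    s=fit(P,RA,[.566,.3436,1.664],.009,.03,lambda l:mr(l)&(l[:,0]>-.088)&(abs(l[:,1])>.058))[0]; print(t,s,'tray in station',loc(t[None],s),np.degrees(t[2]-s[2]))
```

```text
t 22.7 tcp [ 0.5866  0.1232 -0.0199] yaw_y 5.44 tilt [-0.0001  0.0008] F [ 0.3 -3.6  1.5] open 0.0137 grip 36.2
shift units [1.422 0.007 0.004]
scene (array([0.57027958, 0.25651783]), np.float64(-83.04517458383164), 116, 66)
[0.57191711 0.26098955 1.65536272] [0.56429875 0.34437642 1.66320631] tray in station [[-0.08373409  0.00010896]] -0.44940463924624524
top (array([0.57222444, 0.2580046 ]), np.float64(-85.03382012648191), 96, 28)
[0.57503178 0.26094844 1.66569265] [0.56783313 0.34424041 1.66577618] tray in station [[-0.08359926  0.00073297]] -0.004786113307915282
```

Emit:
jog_arm(commands=[0.05,0.003,0,0,0,0,5,0.1,0.004,0,0,0,0,5,0.14,0,0,0,0,0,5,0.15,0,0,0,0,0,5,0.15,0,0,0,0,0,5,0.15,0,0,0,0,0,5,0.15,0,0,0,0,0,5,0.12,0,0,0,0,0,5,0.1,0,0,0,0,0,5,0.08,0,0,0,0,0,5,0.05,0,0,0,0,0,5,0.04,0,0,0,0,0,5,0,0,0,0,0,0,5])

```text
t: 24.42
tool_pos: [0.5798, 0.1992, -0.0199]
tool_rot: [2.114, 2.324, -0.0]
contact_force: [0.4, -4.2, 2.2]
opening: 0.0132
grip_force: 36.3
```

Emit:
jog_arm(commands=[0.03,0,0,0,0,0,5,0.03,0,0,0,0,0,5,0.02,0,0,0,0,0,5,0,0,0,0,0,0,5])

```text
t: 24.92
tool_pos: [0.5793, 0.2037, -0.0199]
tool_rot: [2.113, 2.324, -0.001]
contact_force: [-0.3, -5.4, 1.8]
opening: 0.0136
grip_force: 36.3
```

Emit:
jog_arm(commands=[0.03,0,0,0,0,0,5,0.02,0,0,0,0,0,5,0,0,0,0,0,0,5])

```text
t: 25.3
tool_pos: [0.5791, 0.2067, -0.0199]
tool_rot: [2.114, 2.324, -0.001]
contact_force: [0.4, -4.7, 2.8]
opening: 0.0133
grip_force: 36.3
```

Emit:
jog_arm(commands=[0.02,0,0,0,0,0,5,0.01,0,0,0,0,0,5,0,0,0,0,0,0,5])

```text
t: 25.68
tool_pos: [0.5789, 0.2084, -0.0198]
tool_rot: [2.113, 2.324, -0.001]
contact_force: [0.3, -5.1, 2.6]
opening: 0.0135
grip_force: 36.3
```

Emit:
jog_arm(commands=[0.02,0,0,0,0,0,5,0,0,0,0,0,0,5])

```text
t: 25.92
tool_pos: [0.5788, 0.2096, -0.0199]
tool_rot: [2.114, 2.324, -0.001]
contact_force: [1.0, -3.9, 2.4]
opening: 0.0133
grip_force: 36.3
```

Emit:
jog_arm(commands=[0.02,0,0,0,0,0,5,0,0,0,0,0,0,5])

```text
t: 26.18
tool_pos: [0.5788, 0.2099, -0.0199]
tool_rot: [2.112, 2.323, -0.003]
contact_force: [0.3, -7.8, 2.4]
opening: 0.0132
grip_force: 36.4
```

Emit:
jog_arm(commands=[0.02,0,0,0,0,0,5,0,0,0,0,0,0,5])

```text
t: 26.42
tool_pos: [0.5788, 0.2099, -0.0198]
tool_rot: [2.111, 2.322, -0.005]
contact_force: [0.0, -11.5, 3.5]
opening: 0.0136
grip_force: 36.5
```

Run:
```python
from h import *
state()
for c in ['scene','top']:
    d=eyes.get_image(c); P=cloud(d); print(c,mugfit(P,[.565,.342],.010))
    t=fit(P,TR,[.566,.344,1.664],.007,.045,lambda l:(l[:,0]<-.05)&(l[:,0]>-.11)&(abs(l[:,1])<.056))[0]
    s=fit(P,RA,[.566,.3436,1.664],.009,.03,lambda l:mr(l)&(l[:,0]>-.088)&(abs(l[:,1])>.058))[0]; print(t,s,'tray in station',loc(t[None],s),np.degrees(t[2]-s[2]))
```

```text
t 26.43 tcp [ 0.5788  0.2099 -0.0198] yaw_y 5.45 tilt [-0.     -0.0043] F [  0.  -11.5   3.5] open 0.0136 grip 36.5
scene (array([0.56222886, 0.34358008]), np.float64(-82.92236281259817), 90, 60)
[0.56460772 0.34427256 1.64588514] [0.56446348 0.34332703 1.66582247] tray in station [[ 0.00092759 -0.0002333 ]] -1.1423251157079308
top (array([0.56480389, 0.34497871]), np.float64(nan), 75, 0)
[0.56965348 0.34484466 1.64664239] [0.56765638 0.34694562 1.65423947] tray in station [[-0.0022601  -0.00181504]] -0.4352807598336597
  return _methods._mean(a, axis=axis, dtype=dtype,
  ret = um.true_divide(
```

Firm stop contact (force 4→11.5 N with no further motion). I ease off, open slowly and retreat upward and away from the tap.

Emit:
jog_arm(commands=[-0.025,0,0,0,0,0,5,0,0,0,0,0,0,12,0,0,0,0,0,0,15,0,0,0,0,0,0,17,0,0,0,0,0,0,20,0,0,0,0,0,0,28,0,0,0,0,0,0,36,0,0,0,0,0,0,45,0,0,0,0,0,0,45,0,0,-0.1,0,0,0,45,0,0,-0.2,0,0,0,45,-0.1,0,-0.4,0,0,0,45,-0.3,0,-0.6,0,0,0,45,-0.5,0,-0.6,0,0,0,45,-0.5,0,-0.5,0,0,0,45,-0.5,0,-0.2,0,0,0,45,-0.3,0,0,0,0,0,45,-0.1,0,0,0,0,0,45,0,0,0,0,0,0,45], newtons=20)

```text
t: 28.9
tool_pos: [0.591, 0.0738, 0.1349]
tool_rot: [-2.112, -2.323, 0.002]
contact_force: [-0.6, -0.4, 0.1]
opening: 0.045
grip_force: 0.0
```

Run:
```python
from h import *
state()
for c in ['scene','top']:
    d=eyes.get_image(c); P=cloud(d); print(c,mugfit(P,[.563,.344],.010))
    t=fit(P,TR,[.566,.344,1.664],.007,.045,lambda l:(l[:,0]<-.05)&(l[:,0]>-.19)&(abs(l[:,1])<.056))[0]
    s=fit(P,RA,[.566,.3436,1.664],.009,.03,lambda l:mr(l)&(l[:,0]>-.088)&(abs(l[:,1])>.058))[0]; print(t,s,'tray in station',loc(t[None],s),np.degrees(t[2]-s[2]))
    if c=='scene':cv2.imwrite('pics/end.png',cv2.resize(d['image'][110:290,220:480],None,fx=3,fy=3)[...,::-1])
```

```text
t 28.9 tcp [0.591  0.0738 0.1349] yaw_y 5.43 tilt [-0.0021  0.0004] F [-0.6 -0.4  0.1] open 0.045 grip 0.0
scene (array([0.56246593, 0.34380924]), np.float64(-83.43208393793489), 95, 63)
[0.56497724 0.34369786 1.66660476] [0.56444849 0.34326794 1.66796251] tray in station [[ 0.00037659 -0.00056797]] -0.07779325098117901
top (array([0.56464533, 0.34480644]), np.float64(-85.29840755790623), 79, 42)
[0.56738531 0.34497603 1.67099149] [0.56787548 0.34416713 1.66780447] tray in station [[0.00085257 0.00040953]] 0.18260278204417163
```

View pics/end.png

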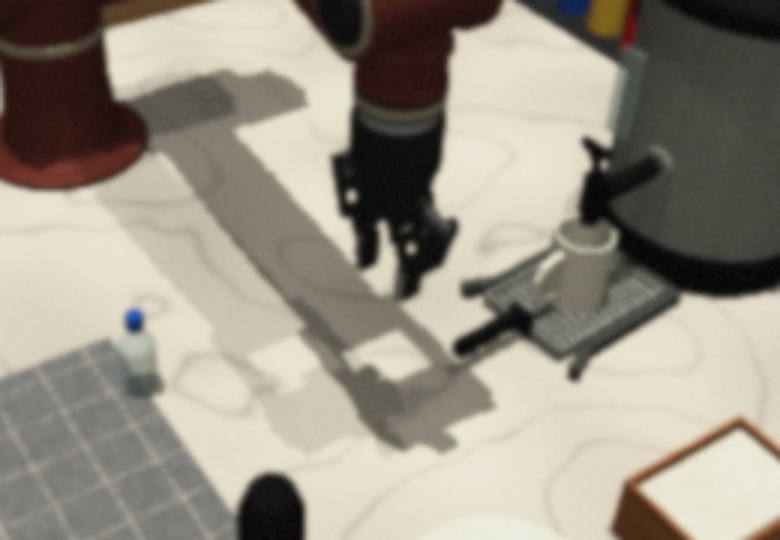

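The tray sits home between the rails (crop 580,310). The mug stands upright under the spout (585,265) with its handle along the stem, and the robot is clear.

```bash
python3 -c "
from station import job
print(job.finish_job())"
```

```text
the job is handed in; nothing more can be done
None
```

The job is handed in: the mug stands upright under the spout, about 2–3 mm off the tray's middle, with its handle along the tray's stem. The tray is home against the stop and released, and the arm is clear, after about 29 s of the 61 s allowed.

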